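# Change over the pantry jars: push one stopper home, pull another up

## Robot

A 6-joint arm with a two-finger parallel gripper is mounted at the origin on the work surface. World frame = base frame: x ahead of the robot, y to its left, z up, the work surface at z = 0. Lengths are in m, angles in rad, forces in N, time in s.
With the tool pointing down it reaches from about 0.275 to 0.875 m from the base axis. Payload 12.5 kg.
Tool frame: the origin (TCP) lies midway between the tips of the shut fingers; the grasp point (between the pads) lies 19 mm behind it; z points along the fingers, y is the line along which they close (so a half turn about z gives the same grasp; the last joint's range is limited). The gripper opens to 85 mm and grips with 20 to 120 N. Pads are 22 mm wide; open, the fingers measure 114 mm over their backs; the gripper's body (76 mm by 85 mm) begins 54 mm behind the grasp point. The pads swing forward as they close: fully open they stand 13 mm farther back than shut.
Start: joints at [1.097, 0.351, 1.652, -0, 1.139, -0.085], TCP at [0.208, 0.509, 0.231] pointing down, gripper open.
Joint ranges: [-2.75, 2.75], [-0.79, 2.1], [0.01, 2.65], [-1.57, 4.71], [0.07, 3.14], [-2.87, 2.87]. Speed limits (rad/s): [2.22, 2.22, 2.79, 3.14, 3.14, 3.14].

## Interface

Orientations are given as a unit quaternion [w, x, y, z].
In Python, from plant import env gives the robot as it stands. The module is installed in compiled form; this text tells all that it offers.
- The arm moves only by the shell command python3 -m crank 'ROWS' [FORCE]. ROWS is a JSON object of lists of equal length, an entry for each row: "dr": the turn, a rotation vector about the tool's x, y, z in rad, a list of three; "slide": the shift along the tool's x, y, z in mm, a list of three; "claw": the finger opening in mm, from 0 to 85.4. In form: {"dr": [[ax, ay, az], ...], "slide": [[x, y, z], ...], "claw": [claw, ...]}. A call has 1 to 8 rows; each row shifts and turns the commanded pose from where the row before left it, along the tool's axes as they then stand; what a row does not reach is not made up. A row lasts 1/8 s, in which the tool goes at most 62.5 mm and 10.7 degrees, less where a joint would pass 70% of its speed; a pose out of reach is approached as far as the arm can. A call with a gripper value outside its range is refused whole. The fingers move at their own pace and stop on an object; FORCE is the grip in N (left out, the last holds). Time passes only in rows, so rows that do not move let the fingers close. It gives the time, the measured TCP pose, the force, the opening and the grip force at its end, in the units of the state.
- env.read_state(): the state, without advancing time (a new reading comes with each control period).
- env.snapshot(name): name is "scene" or "top" or "wrist"; returns (picture, depth): 480x640x3 uint8, blue, green, red; 480x640 float32, m along the optical axis (not along the pixel's ray), 0 where there is no reading.
- env.camera_model(name): a dict with "camera_matrix" (3x3 intrinsics, pixels), "R" (3x3) and "t" (3): a world point X has camera coordinates R X + t. Camera axes: x right, y down, z forward; pixel columns grow to the right and rows downward; lengths in m; the calibration is good to about 2 mm. The wrist camera is an equidistant fisheye: a pixel r from the principal point sees the ray r / f radians off the axis. A picture is of the moment at which its call begins: read the wrist's pose just before it. camera_model takes no time and is no camera call; for the wrist camera it gives the pose at the moment of the call.
- env.sign_off(): hands the job in; it is judged then, once.
Trained networks look in the newest picture that a camera, given by its name, has taken for a name from the list of things; names that differ only in an ending like _2 or _b are one class to them, and where a whole thing is asked for, a point or a joint stands for the part that bears it (a point fixed in the world has none). Each returns a list of dicts, best first, with "confidence" (0 to 1); they miss things now and then, are a little off and sometimes report something else, mostly with a low value. They report only what shows in the picture. A call takes as long as a camera call.
- env.trace(camera, name): "pixels" (480x640 bool, what is visible of it) and "pixel" ([row, column] in pixels, amid what is visible of it).
The state is a dict: "t": time; "joint_positions": joint angles; "qd": joint speeds; "joint_torque": joint torques, N m; "position": TCP position; "ee_rot": TCP orientation; "force": force on the tool from outside, world axes, zero at the start; "torque": the same for the moment, N m; "width": finger opening in m; "grip_force": force on a finger pad.
Only numpy, scipy, OpenCV 4.12 (cv2) and the standard library are available. Lean on these libraries where they do the work, as an engineer would, in place of code of your own. Each camera call takes 0.05 s, during which the arm holds its last target. There are 200 camera calls.

## Task

Three glass jars with wooden knobbed stoppers stand on the pantry counter. The nuts are put away and the pasta is wanted next: push the stopper of the wide jar (nuts) down until it is fully home, and pull the stopper of the tall jar (pasta) up as far as it goes and leave it up. Leave the small jar's raised stopper and the white cup as they are.

Things in the scene. Friction and masses are not known exactly. Their poses are not given: they have to be found in the camera images.
- wide_jar_knob (a point): Knob top centre, WIDE jar: glass 110 across, 125 high, brown nuts inside, fixed, axis vertical here. Stopper: wooden disc 108 x 12 thick, round knob 32 across, 32 high on it. It slides only up and down, 28 mm: this point is 169 above the counter when home (disc on rim), 197 when up; starts 22-28 up. Stays where left; about 7 N pushes it down, to a hard stop. All in mm.
- tall_jar_knob (a point): Knob top centre, TALL slim jar: glass 84 across, 200 high, pasta sticks inside, fixed, axis vertical here. Stopper: wooden disc 82 x 12 thick, round knob 32 across, 32 high on it, sliding as on the wide jar: this point is at 244 when home (as it starts), 272 when up (hard stop; it does not come off). Pulling it up takes about 9 N; it stays where left. All in mm.
- small_jar_knob (a point): Knob top centre, SMALL jar, to be left alone: glass 72 across, 85 high, sugar cubes inside, fixed, axis vertical here. Stopper: disc 70 x 12 thick, knob 32 across, 32 high. This point would be at 129 when home; it starts 18-28 up and is to stay so. All in mm.
- cup: Small white ceramic cup without handle, 58 mm across the rim and 65 mm high, loose, standing upright between two of the jars; origin at the centre of its underside, z up. To be left alone.

How it is judged:
By the outcome, as a careful person would: the job done as asked, in the order asked, and still so for the second after the job is handed in, with the robot touching nothing.
It also fails if it takes over 43 s, if anything falls off the work surface, if the arm or the gripper's body presses on something with over 40 N, if the wrist force passes 120 N, or if a joint passes its speed limit or range.

## Working session

There is one attempt and no reset: what is moved stays moved. The work goes in short steps, Python scripts to look and compute and a shell command to move; the robot and the scene stay as the last step left them, time stands still between calls to the robot, and variables do not carry over. Pictures are saved under pics/ and viewed, at most 10 in all, crops included, and the job is handed in when it is done.

```bash
mkdir -p pics
cat > h.py <<'E'
import numpy as np, cv2
from plant import env
def world(cam,pix,depth,m=None):
    m=m or env.camera_model(cam);K=np.array(m["camera_matrix"]);R=np.array(m["R"]);t=np.array(m["t"])
    r,c=pix[:,0],pix[:,1];d=depth[r,c]
    X=np.stack([(c-K[0,2])/K[0,0]*d,(r-K[1,2])/K[1,1]*d,d],1)
    return ((X-t)@R)[d>0]
E
python3 - <<'E'
from h import *
s=env.read_state();print({k:np.round(v,3) for k,v in s.items()})
ims=[]
for cam in("scene","top"):
    im,d=env.snapshot(cam);ims.append(im)
    for n in("wide_jar_knob","tall_jar_knob","small_jar_knob","cup"):
        for o in env.trace(cam,n)[:2]:
            p=np.argwhere(o["pixels"]);w=world(cam,p,d)
            if len(w)==0: continue
            z=np.percentile(w[:,2],99);top=w[w[:,2]>z-.006]
            print(cam,n,round(o["confidence"],2),np.round(o["pixel"]),len(p),"ztop",z.round(3),"topmean",top.mean(0).round(3),len(top),"ext",np.ptp(top,axis=0).round(3))
cv2.imwrite("pics/a.png",cv2.resize(np.vstack(ims),(450,675))[:,:] if 0 else cv2.resize(np.hstack(ims),(800,300)))
E
```

```text
{'t': np.float64(0.0), 'joint_positions': array([ 1.097,  0.351,  1.652,  0.   ,  1.139, -0.085]), 'qd': array([ 0.001, -0.002, -0.001,  0.   , -0.001, -0.001]), 'joint_torque': array([ 0.0000e+00, -5.0611e+01, -2.9140e+01, -0.0000e+00,  5.0000e-03,
       -0.0000e+00]), 'position': array([0.208, 0.509, 0.231]), 'ee_rot': array([-0.   ,  0.193,  0.981, -0.001]), 'force': array([-0.114,  0.304, -0.253]), 'torque': array([-0.016, -0.016,  0.059]), 'grip_force': np.float64(0.0), 'width': np.float64(0.085)}
scene wide_jar_knob 0.65 [262. 155.] 3033 ztop 0.194 topmean [ 0.62  -0.253  0.192] 236 ext [0.032 0.03  0.008]
scene tall_jar_knob 0.81 [228. 302.] 1619 ztop 0.246 topmean [ 0.577 -0.003  0.244] 235 ext [0.031 0.031 0.007]
scene small_jar_knob 0.86 [286. 460.] 1482 ztop 0.151 topmean [0.59  0.267 0.149] 238 ext [0.033 0.031 0.008]
scene cup 0.57 [270. 374.] 1010 ztop 0.067 topmean [0.516 0.121 0.064] 211 ext [0.061 0.057 0.008]
scene cup 0.41 [284. 459.] 1413 ztop 0.151 topmean [0.59  0.267 0.149] 238 ext [0.033 0.031 0.008]
top wide_jar_knob 0.65 [198. 469.] 3199 ztop 0.191 topmean [ 0.618 -0.251  0.189] 281 ext [0.031 0.032 0.008]
top tall_jar_knob 0.91 [212. 329.] 1917 ztop 0.243 topmean [ 0.574 -0.001  0.242] 311 ext [0.03  0.03  0.007]
top small_jar_knob 0.91 [212. 183.] 1228 ztop 0.15 topmean [0.586 0.27  0.148] 248 ext [0.031 0.031 0.007]
top cup 0.84 [253. 263.] 667 ztop 0.065 topmean [0.518 0.123 0.063] 164 ext [0.053 0.055 0.007]
```

View pics/a.png

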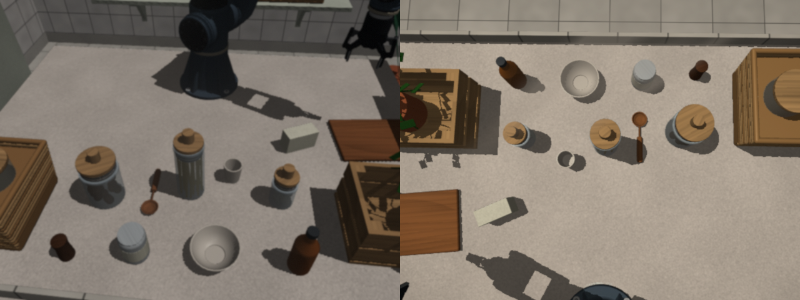

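The scene view shows three jars in a row: wide at about (100,175), tall at (188,165) and small at (286,185), with the cup at (233,170). The measured heights match the specs: wide 0.19 (raised), tall 0.244 (home), small 0.15 (raised). I'll start with the wide jar, fingers shut.

```bash
python3 -m crank '{"dr":[[0,0,0],[0,0,0],[0,0,0],[0,0,0],[0,0,0],[0,0,0],[0,0,0],[0,0,0]],"slide":[[-20,-16,-40],[-40,-33,-30],[-45,-37,-20],[-45,-37,0],[-45,-37,0],[-45,-37,0],[-45,-37,0],[-45,-37,0]],"claw":[0,0,0,0,0,0,0,0]}' 40
python3 -m crank '{"dr":[[0,0,0],[0,0,0],[0,0,0],[0,0,0],[0,0,0],[0,0,0],[0,0,0],[0,0,0]],"slide":[[-45,-37,0],[-45,-37,0],[-45,-37,0],[-45,-37,0],[-45,-37,0],[-45,-37,0],[-30,-25,0],[0,0,0]],"claw":[0,0,0,0,0,0,0,0]}'
cat >> h.py <<'E'
def goal(p):
    from scipy.spatial.transform import Rotation as R
    s=env.read_state();q=s["ee_rot"];r=R.from_quat([*q[1:],q[0]])
    print("t",s["t"],"pos",np.round(s["position"],4),"tool mm",np.round(r.inv().apply(np.array(p)-s["position"])*1e3,1),"tilt z",r.apply([0,0,1]).round(3),"F",np.round(s["force"],1),"joints",np.round(s["joint_positions"],2),"w",s["width"])
E
python3 -c "
from h import *
goal([.619,-.252,.215])"
```

```text
t: 1.5
position: [0.4117, 0.1313, 0.3215]
ee_rot: [0.0, 0.193, 0.981, 0.0]
force: [1.6, 0.6, -0.0]
width: -0.0001
grip_force: 0.0
t: 2.5
position: [0.5955, -0.2114, 0.3202]
ee_rot: [-0.001, 0.194, 0.981, 0.0]
force: [0.4, -0.1, -0.3]
width: -0.0002
grip_force: 0.0
t 2.5 pos [ 0.5955 -0.2114  0.3202] tool mm [-37.4 -28.6 105.2] tilt z [-0.001  0.    -1.   ] F [ 0.4 -0.1 -0.3] joints [-0.41  0.44  1.31 -0.    1.4  -1.59] w -0.00021130299908264272
```

```bash
python3 -m crank '{"dr":[[0,0,0],[0,0,0],[0,0,0],[0,0,0],[0,0,0]],"slide":[[-20,-15,20],[-17,-14,40],[0,0,35],[0,0,10],[0,0,0]],"claw":[0,0,0,0,0]}'
python3 - <<'E'
from h import *
goal([.619,-.252,.169])
im,d=env.snapshot("wrist");cv2.imwrite("pics/w1.png",im)
im,d=env.snapshot("scene")
cv2.imwrite("pics/s1.png",cv2.resize(im[130:350,80:300],(440,440)))
E
```

```text
t: 3.12
position: [0.6184, -0.2495, 0.2169]
ee_rot: [0.0, 0.193, 0.981, 0.0]
force: [-0.1, -0.0, 0.8]
width: -0.0003
grip_force: 0.0
t 3.125 pos [ 0.6184 -0.2495  0.2169] tool mm [-1.5 -2.1 47.9] tilt z [ 0.  0. -1.] F [-0.1 -0.   0.8] joints [-0.45  0.58  1.33  0.    1.23 -1.64] w -0.000281606649800245
```

View pics/s1.png

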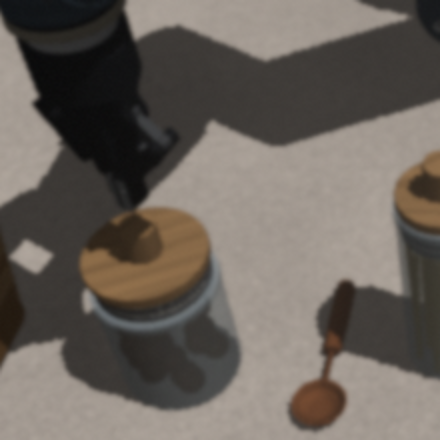

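The shut fingers at crop (130,195) are just above the wide jar's knob at (140,235), which is a cylinder. Next I push it down slowly.

```bash
python3 -m crank '{"dr":[[0,0,0],[0,0,0],[0,0,0],[0,0,0],[0,0,0],[0,0,0],[0,0,0]],"slide":[[-1,-2,12],[0,0,10],[0,0,6],[0,0,6],[0,0,6],[0,0,4],[0,0,0]],"claw":[0,0,0,0,0,0,0]}'
```

```text
t: 4.1
position: [0.6184, -0.2523, 0.172]
ee_rot: [-0.0, 0.193, 0.981, 0.0]
force: [-0.7, -0.1, 1.0]
width: -0.0001
grip_force: 0.5
```

```bash
python3 -m crank '{"dr":[[0,0,0],[0,0,0]],"slide":[[0,0,2],[0,0,2]],"claw":[0,0]}';  python3 -m crank '{"dr":[[0,0,0]],"slide":[[0,0,2]],"claw":[0]}'
```

```text
t: 4.35
position: [0.6185, -0.2523, 0.1689]
ee_rot: [0.0, 0.193, 0.981, -0.0]
force: [-7.3, 2.6, 21.5]
width: -0.0
grip_force: 11.2
t: 4.47
position: [0.6186, -0.2524, 0.1688]
ee_rot: [0.001, 0.193, 0.981, -0.0]
force: [-12.7, 5.6, 31.2]
width: -0.0001
grip_force: 15.9
```

The stop is hard at z=0.1689 with 31 N, so the wide stopper is home. Lifting and moving over the tall jar.

```bash
python3 -m crank '{"dr":[[0,0,0],[0,0,0],[0,0,0],[0,0,0],[0,0,0],[0,0,0],[0,0,0],[0,0,0]],"slide":[[0,0,-25],[0,0,-55],[0,0,-60],[20,32,-5],[30,48,0],[30,48,0],[30,48,0],[24,39,0]],"claw":[0,0,0,85,85,85,85,85]}'
python3 -m crank '{"dr":[[0,0,0]],"slide":[[0,0,0]],"claw":[85]}'
python3 - <<'E'
from h import *
im,d=env.snapshot("scene")
for n in("wide_jar_knob","tall_jar_knob"):
    for o in env.trace("scene",n)[:1]:
        p=np.argwhere(o["pixels"]);w=world("scene",p,d);z=np.percentile(w[:,2],99);top=w[w[:,2]>z-.006]
        print(n,o["confidence"],z,top.mean(0),np.ptp(top,axis=0),len(top))
cv2.imwrite("pics/s2.png",im)
goal([.576,-.002,.212])
E
```

```text
t: 5.48
position: [0.5754, -0.0005, 0.3111]
ee_rot: [-0.0, 0.193, 0.981, 0.0]
force: [0.7, 0.2, -0.2]
width: 0.0849
grip_force: 0.0
t: 5.6
position: [0.5755, 0.0, 0.3113]
ee_rot: [-0.0, 0.192, 0.981, 0.0]
force: [0.3, -0.3, 0.4]
width: 0.0849
grip_force: 0.0
wide_jar_knob 0.6 0.17078346628509575 [ 0.62009476 -0.25355535  0.16908848] [0.03324814 0.03168988 0.00757279] 230
tall_jar_knob 0.68 0.2456961854652695 [ 0.57720764 -0.00300187  0.24394783] [0.03161489 0.03078215 0.00757131] 230
t 5.75 pos [ 0.5761 -0.0031  0.3111] tool mm [ 0.6  1.  99.1] tilt z [-0. -0. -1.] F [0.7 0.8 0.9] joints [-0.09  0.33  1.48 -0.    1.33 -1.27] w 0.08497668315492782
```

View pics/s2.png

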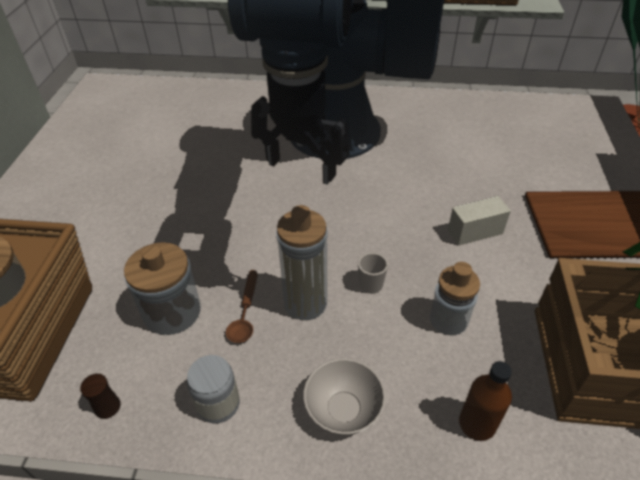

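The wide stopper now sits on its rim at (158,265), and the open gripper is above the tall knob at (302,215). Descending and gripping.

```bash
python3 -m crank '{"dr":[[0,0,0],[0,0,0],[0,0,0],[0,0,0],[0,0,0]],"slide":[[0,0,30],[0,0,30],[0,0,22],[0,0,12],[0,0,0]],"claw":[85,85,85,85,85]}' 40
python3 -m crank '{"dr":[[0,0,0],[0,0,0],[0,0,0],[0,0,0],[0,0,0]],"slide":[[0,0,0],[0,0,0],[0,0,0],[0,0,0],[0,0,0]],"claw":[20,20,20,20,20]}' 50
```

```text
t: 6.38
position: [0.5759, -0.0032, 0.2168]
ee_rot: [-0.001, 0.194, 0.981, -0.0]
force: [-0.6, -0.5, 0.3]
width: 0.0851
grip_force: 0.0
t: 7.0
position: [0.5758, -0.0035, 0.2182]
ee_rot: [0.0, 0.193, 0.981, -0.001]
force: [-4.1, -6.7, 5.5]
width: 0.0305
grip_force: 49.4
```

```bash
python3 -m crank '{"dr":[[0,0,0],[0,0,0],[0,0,0],[0,0,0],[0,0,0],[0,0,0]],"slide":[[0,0,-4],[0,0,-6],[0,0,-6],[0,0,-6],[0,0,-4],[0,0,0]],"claw":[20,20,20,20,20,20]}'
python3 -m crank '{"dr":[[0,0,0],[0,0,0]],"slide":[[0,0,-2],[0,0,-1]],"claw":[20,20]}'
```

```text
t: 7.75
position: [0.5757, -0.0035, 0.243]
ee_rot: [-0.0, 0.193, 0.981, -0.001]
force: [0.4, -7.0, -3.9]
width: 0.0306
grip_force: 50.3
t: 8.0
position: [0.5757, -0.0035, 0.2455]
ee_rot: [-0.0, 0.193, 0.981, -0.001]
force: [1.6, -6.4, -9.1]
width: 0.0306
grip_force: 50.2
```

```bash
python3 -m crank '{"dr":[[0,0,0],[0,0,0]],"slide":[[0,0,-2],[0,0,0]],"claw":[20,20]}'
python3 -m crank '{"dr":[[0,0,0],[0,0,0]],"slide":[[0,0,-2],[0,0,0]],"claw":[20,20]}'
```

```text
t: 8.25
position: [0.5756, -0.0035, 0.2465]
ee_rot: [-0.001, 0.193, 0.981, -0.001]
force: [4.1, -7.5, -15.2]
width: 0.0306
grip_force: 52.0
t: 8.5
position: [0.5755, -0.0035, 0.2467]
ee_rot: [-0.002, 0.193, 0.981, -0.001]
force: [11.5, -7.6, -29.7]
width: 0.03
grip_force: 53.1
```

Hard stop reached after 28.5 mm of travel. Releasing and retreating straight up, then a check.

```bash
python3 -m crank '{"dr":[[0,0,0],[0,0,0],[0,0,0],[0,0,0],[0,0,0],[0,0,0],[0,0,0],[0,0,0]],"slide":[[0,0,0],[0,0,0],[0,0,0],[0,0,0],[0,0,-15],[0,0,-40],[0,0,-40],[0,0,0]],"claw":[85,85,85,85,85,85,85,85]}'
python3 - <<'E'
from h import *
for cam in("scene",):
    im,d=env.snapshot(cam)
    for n in("wide_jar_knob","tall_jar_knob","small_jar_knob","cup"):
        for o in env.trace(cam,n)[:1]:
            p=np.argwhere(o["pixels"]);w=world(cam,p,d);z=np.percentile(w[:,2],99);top=w[w[:,2]>z-.006]
            print(cam,n,o["confidence"],z.round(4),top.mean(0).round(4),len(top))
cv2.imwrite("pics/s3.png",im)
E
```

```text
t: 9.5
position: [0.577, -0.0026, 0.3496]
ee_rot: [0.003, 0.193, 0.981, 0.0]
force: [-0.4, -0.1, -0.2]
width: 0.085
grip_force: 0.0
scene wide_jar_knob 0.64 0.171 [ 0.6203 -0.2536  0.1692] 230
scene tall_jar_knob 0.66 0.2737 [ 0.5768 -0.0028  0.272 ] 241
scene small_jar_knob 0.74 0.1515 [0.5898 0.267  0.1494] 226
scene cup 0.66 0.0671 [0.5155 0.1203 0.0646] 210
```

View pics/s3.png

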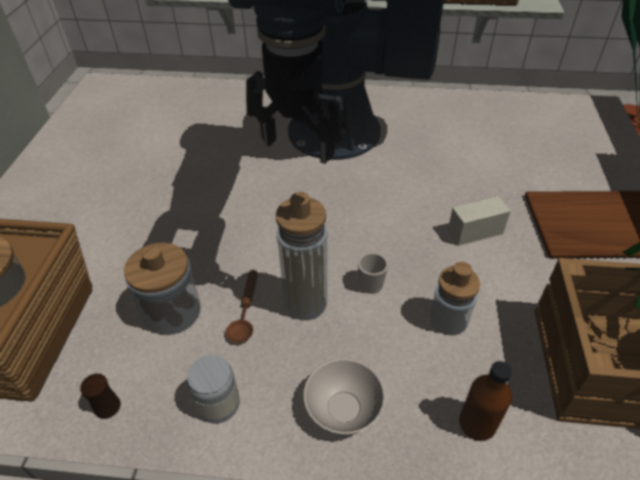

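The tall stopper is up at (302,205), up 28 mm on the same measurement. The wide stopper is home at (158,265), and the small jar and cup haven't moved.

```bash
python3 -c "
from plant import env
print(env.sign_off())"
```

```text
the job is handed in; nothing more can be done
None
```

The wide jar's stopper is fully home, then the tall jar's was pulled up to its stop and left up; the small jar and cup are untouched, and the job was handed in at about 10 s.

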